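Ready the laminator for thick pouches

ROBOT

A 6-joint arm with a two-finger parallel gripper is mounted at the origin on the work surface. World frame = base frame: x ahead of the robot, y to its left, z up, the work surface at z = 0. Lengths are in m, angles in rad, forces in N, time in s.
With the tool pointing down it reaches from about 0.3 to 0.875 m from the base axis. Payload 6.4 kg.
Tool frame: the origin (TCP) lies on the mounting face of the last link; the fingertips stand 173 mm ahead of it and the grasp point (between the pads) lies 155 mm ahead of it (ctrl.tip_reach is the distance from the TCP to the fingertips, in m); z points along the fingers, y is the line along which they close (so a half turn about z gives the same grasp; the last joint's range is limited). The gripper opens to 85 mm and grips with 20 to 120 N. Pads are 22 mm wide; open, the fingers measure 114 mm over their backs; the gripper's body (76 mm by 85 mm) begins 54 mm behind the grasp point. The pads swing forward as they close: fully open they stand 13 mm farther back than shut.
Start: joints at [-1.32, 0.181, 1.607, -0, 1.354, -0.206], TCP at [0.254, -0.516, 0.405] pointing down, gripper open.
Joint ranges: [-2.99, 2.99], [-0.89, 2.07], [0.3, 2.58], [-1.14, 4.28], [0, 2.63], [-3.12, 3.12]. Speed limits (rad/s): [2.57, 2.57, 3.01, 3.14, 3.14, 3.14].

INTERFACE

Orientations are given as a unit quaternion [w, x, y, z].
In Python, from bench import ctrl gives the robot as it stands.
- The arm moves only by the shell command python3 -m pendant 'ROWS'. ROWS is JSON, a list that holds one entry, the list of rows, each a list of 7 numbers: the opening, from 0 (shut) to 1 (fully open), then the shift along the tool's x, y, z in mm, then the turn, a rotation vector about the tool's x, y, z in rad. A call has 1 to 5 rows; each row is the pose to reach, as a shift and turn from the pose commanded when the call began, along the tool's axes at that moment; what a row does not reach only later rows make up. A row lasts 1/12 s, in which the tool goes at most 41.7 mm and 7.16 degrees, less where a joint would pass 70% of its speed; a pose out of reach is approached as far as the arm can. A call with a gripper value outside its range is refused whole. The fingers move at their own pace and stop on an object; the grip force is fixed at half the most. Time passes only in rows, so rows that repeat a pose let the fingers close. It gives the time, the measured TCP pose, the force, the opening and the grip force at its end, in the units of the state.
- ctrl.get_obs(): the state, without advancing time (a new reading comes with each control period).
- ctrl.camera(name): name is "scene" or "top"; returns the picture (384x512x3 uint8, red, green, blue); there is no depth.
- ctrl.camera_params(name): a dict with "mtx" (3x3 intrinsics, pixels), "distortion" ([k1, k2, p1, p2, k3] as OpenCV has them; the pictures are not rectified), "world_from_camera" (4x4, takes a point from camera to world coordinates). Camera axes: x right, y down, z forward; pixel columns grow to the right and rows downward; lengths in m; the calibration is good to about 2 mm. A picture is of the moment at which its call begins. camera_params takes no time and is no camera call.
- ctrl.hand_in(): hands the job in; it is judged then, once.
Trained networks look in the newest picture that a camera, given by its name, has taken for a name from the list of things; names that differ only in an ending like _2 or _b are one class to them, and where a whole thing is asked for, a point or a joint stands for the part that bears it (a point fixed in the world has none). Each returns a list of dicts, best first, with "confidence" (0 to 1); they miss things now and then, are a little off and sometimes report something else, mostly with a low value. They report only what shows in the picture. A call takes as long as a camera call.
- ctrl.boxes_of(camera, name): "point" ([column, row] as shares, 0 to 1, of the picture: columns of its width, rows of its height, amid what is visible of it).
The state is a dict: "time_s": time; "q": joint angles; "dq": joint speeds; "joint_efforts": joint torques, N m; "eef_pos": TCP position; "eef_rot": TCP orientation; "wrist_force": force on the tool from outside, world axes, zero at the start; "torque": the same for the moment, N m; "opening": opening from 0.0 (shut) to 1.0 (fully open); "grasp_force": force on a finger pad.
Only numpy, scipy, OpenCV 4.12 (cv2) and the standard library are available. Lean on these libraries where they do the work, as an engineer would, in place of code of your own. Each camera call takes 0.05 s, during which the arm holds its last target. There are 200 camera calls.

TASK

Get the laminator ready for thick pouches: first push the roller-release lever on its left end back, away from the feed slot, fully to its stop, then push the selector dial's finger tab round click by click until its pointer rests at the three-dot mark. Only push with the fingertips, do not pinch the lever or the tab, and leave the other things on the desk and on the machine where they are.

Things in the scene. Friction and masses are not known exactly. Their poses are not given: they have to be found in the camera images.
- laminator: Laminator, white cover on grey base, 400 mm wide (its y), 150 mm deep (its x), flat top 80 mm up; heavy, does not shift; a thin feed table sticks out 40 mm more in front, 34 mm up. Origin: centre of its underside on the desk. Its x points from the feed slot (front, robot side) to the back, y to its left end seen from the front, z up. Lever on top at the left (+y) end, selector on top at the right (-y) end.
- dial_axis (a point): Point on the dial's vertical axis at the height of the machine's top, axes as the laminator's. The dial, on a black panel, has a grey skirt of 60 mm diameter rising 7 mm above the machine's top, a white boss of 28 mm diameter rising 17 mm, and one upright white finger tab reaching radially past the skirt to 47 mm from the axis, 12 mm thick, rising 26 mm, with a dark pointer line on its upper edge.
- tab (a point): Point in the tab's middle, 40 mm out from the dial's axis and 15 mm above the machine's top. Its x axis points radially outward along the pointer.
- three_dot_mark (a point): Middle of the printed three-dot mark on the machine's top, 53.5 mm from the dial's axis. The marks, seen from above, clockwise round the back of the dial and 40 degrees apart: a small ring (off), one dot, two dots (straight to the back, +x of the laminator), three dots, four dots. Dots 6 mm, white, in a row across the pointer's direction.
- selector (a joint): Dial angle in rad, growing clockwise seen from above: 0 ring (off), 0.698 one dot, 1.396 two dots, 2.094 three dots, 2.793 four dots; stops at -0.06 and 2.86. A sprung detent holds it at each mark: about 3 to 5 N on the tab 40 mm out drives it over the hump halfway between marks, then it snaps on by itself to the next mark. It starts at or before the two-dot mark.
- release (a joint): Lever angle in rad: 0 leaning 0.5 rad to the front (rollers released), 1.0 leaning 0.5 rad to the back against its stop (rollers closed). Friction holds it wherever it is left; about 3 N at the paddle moves it. Its hinge axis is the laminator's y, 8 mm below the machine's top, under the middle of the slot.
- lever_top (a point): Middle of the upper edge of the lever's black paddle, 53 mm from its hinge. The paddle is 34 mm wide (laminator's y), 11 mm thick, and reaches 31 mm down from this point; a narrower stem goes on into the slot.
- staple_box: Loose bystander, leave it where it stands. Box of staples 38 x 60 x 22 mm lying on the machine's top, origin under its centre.
- glue_stick: Loose bystander, leave it where it stands. Upright glue stick, 28 mm diameter, 98 mm tall, behind the machine, origin under its centre.
- mug: Loose bystander, leave it where it stands. White mug, 80 mm diameter, 90 mm tall, behind the machine, origin under its centre, handle at its +y.
- stapler: Loose bystander, leave it where it stands. Black stapler 150 x 36 x 60 mm (its x, y, z), right of the machine, origin under its centre.
- tape_dispenser: Loose bystander, leave it where it stands. Grey tape dispenser 150 x 60 x 80 mm (its x, y, z), left of the machine, origin under its centre.
- eraser: Loose bystander, leave it where it stands. Eraser 52 x 21 x 12 mm lying on the machine's top, origin under its centre.

How it is judged:
By the outcome, as a careful person would: the job done as asked, in the order asked, and still so for the second after the job is handed in, with the robot touching nothing.
It also fails if it takes over 54 s, if anything falls off the work surface, if the arm or the gripper's body presses on something with over 40 N, if the wrist force passes 120 N, or if a joint passes its speed limit or range.

## Working session

There is one attempt and no reset: what is moved stays moved. The work goes in short steps, Python scripts to look and compute and a shell command to move; the robot and the scene stay as the last step left them, time stands still between calls to the robot, and variables do not carry over. Pictures are saved under pics/ and viewed, at most 10 in all, crops included, and the job is handed in when it is done.

```bash
mkdir -p pics
cat > h.py <<'E'
import numpy as np, cv2
from bench import ctrl
def px2w(cam,px,z):
    p=ctrl.camera_params(cam); T=np.array(p["world_from_camera"])
    u=cv2.undistortPoints(np.array([[px]],float),np.array(p["mtx"]),np.array(p["distortion"]))[0,0]
    d=T[:3,:3]@np.array([u[0],u[1],1]); o=T[:3,3]
    return o+d*(z-o[2])/d[2]
def w2px(cam,P):
    p=ctrl.camera_params(cam); T=np.linalg.inv(np.array(p["world_from_camera"]))
    r,_=cv2.projectPoints(np.atleast_2d(np.array(P,float)),cv2.Rodrigues(T[:3,:3])[0],T[:3,3],np.array(p["mtx"]),np.array(p["distortion"]))
    return r[:,0]
def snap(cam,name,crop=None,s=1):
    im=ctrl.camera(cam)[:,:,::-1]
    if crop: im=im[crop[1]:crop[3],crop[0]:crop[2]]
    cv2.imwrite("pics/"+name,cv2.resize(im,None,fx=s,fy=s,interpolation=cv2.INTER_CUBIC))
E
python3 - <<'E'
from h import *
snap("top","t0.png",s=1.5); snap("scene","s0.png",s=1.5)
o=ctrl.get_obs(); print(o["eef_pos"],o["eef_rot"],o["time_s"],ctrl.tip_reach)
for c in("top","scene"):
    print(c,np.round(np.array(ctrl.camera_params(c)["world_from_camera"]),3).tolist())
    for n,z in(("laminator",.08),("dial_axis",.09),("tab",.1),("three_dot_mark",.08),("lever_top",.12),("staple_box",.1),("eraser",.09),("glue_stick",.09),("mug",.09),("tape_dispenser",.08),("stapler",.06)):
        for d in ctrl.boxes_of(c,n)[:2]:
            p=np.array(d["point"])*[512,384]; print(n,round(d["confidence"],2),p.round(1),px2w(c,p,z).round(3))
E
```

```text
[ 0.25359995 -0.51579801  0.4038568 ] [-8.21320618e-04  9.74025051e-01  2.26438789e-01 -1.20971618e-06] 0.1 0.1734
top [[-0.011, -0.997, 0.076, 0.523], [-1.0, 0.013, 0.023, 0.025], [-0.024, -0.076, -0.997, 1.085], [0.0, 0.0, 0.0, 1.0]]
laminator 0.78 [289.1 237.7] [ 0.484 -0.018  0.08 ]
dial_axis 0.75 [290.1 239.4] [ 0.481 -0.02   0.09 ]
dial_axis 0.46 [390.  259.5] [ 0.432 -0.252  0.09 ]
tab 0.73 [337.6 247.9] [ 0.46 -0.13  0.1 ]
three_dot_mark 0.7 [290.7 235.2] [ 0.49  -0.022  0.08 ]
staple_box 0.8 [274.1 213.3] [0.543 0.017 0.1  ]
eraser 0.57 [271.5 247.7] [0.462 0.024 0.09 ]
glue_stick 0.59 [314.3 180.2] [ 0.621 -0.08   0.09 ]
mug 0.72 [271.3 167.7] [0.652 0.022 0.09 ]
tape_dispenser 0.92 [178.2 198. ] [0.583 0.249 0.08 ]
tape_dispenser 0.32 [339.5 245.6] [ 0.465 -0.138  0.08 ]
stapler 0.72 [390.5 263.3] [ 0.42  -0.262  0.06 ]
stapler 0.4 [272.6 213.8] [0.542 0.02  0.06 ]
scene [[0.657, 0.485, -0.577, 1.198], [0.754, -0.429, 0.497, -0.484], [-0.007, -0.762, -0.648, 0.785], [0.0, 0.0, 0.0, 1.0]]
laminator 0.76 [212.  201.2] [ 0.526 -0.059  0.08 ]
laminator 0.73 [180.5 200.9] [ 0.47 -0.12  0.08]
dial_axis 0.74 [209.4 200.5] [ 0.529 -0.068  0.09 ]
tab 0.74 [179.1 201.3] [ 0.489 -0.134  0.1  ]
three_dot_mark 0.85 [209.7 201.4] [ 0.522 -0.064  0.08 ]
lever_top 0.51 [267.3 166. ] [0.548 0.116 0.12 ]
lever_top 0.4 [212.8 201.4] [ 0.566 -0.082  0.12 ]
staple_box 0.85 [240.  189.6] [0.557 0.012 0.1  ]
staple_box 0.53 [267.4 167.8] [0.535 0.128 0.1  ]
eraser 0.43 [226.4 172.8] [0.466 0.036 0.09 ]
glue_stick 0.73 [228.8 231.8] [ 0.649 -0.099  0.09 ]
mug 0.97 [266.4 221.2] [ 0.682 -0.009  0.09 ]
mug 0.51 [242.3 190.1] [0.553 0.022 0.09 ]
tape_dispenser 0.96 [311.9 175.7] [0.625 0.215 0.08 ]
stapler 0.68 [126.1 234.5] [ 0.465 -0.283  0.06 ]
```

View pics/t0.png

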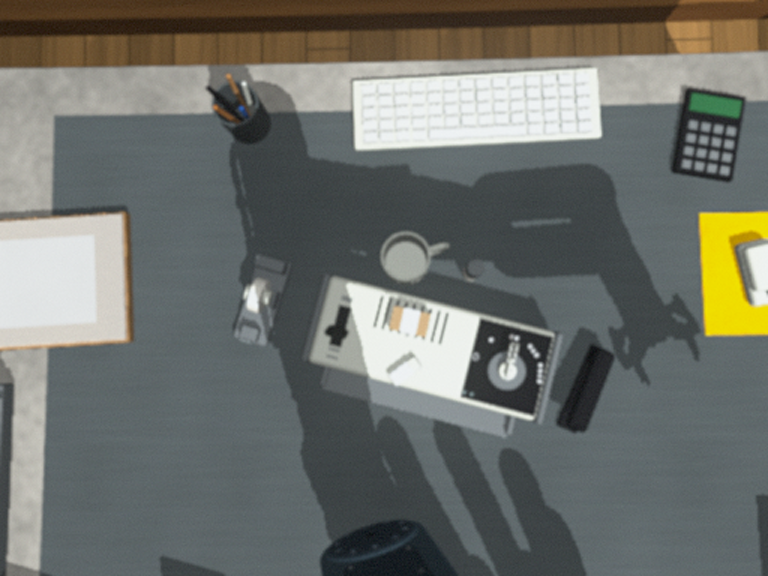

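View pics/s0.png

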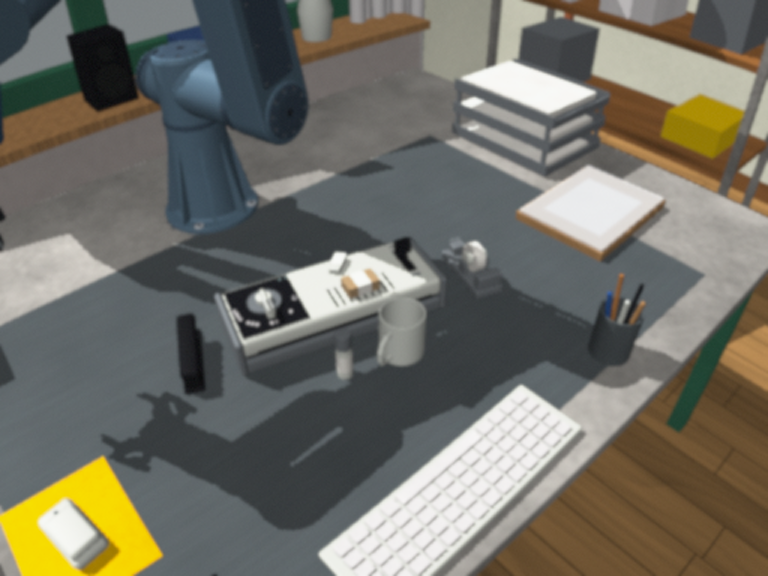

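Run:
```python
from h import *
snap("top","t1.png",(150,150,420,310),2.9)
snap("scene","s1.png",(130,130,330,270),4)
```

```text
(no output)
```

View pics/t1.png

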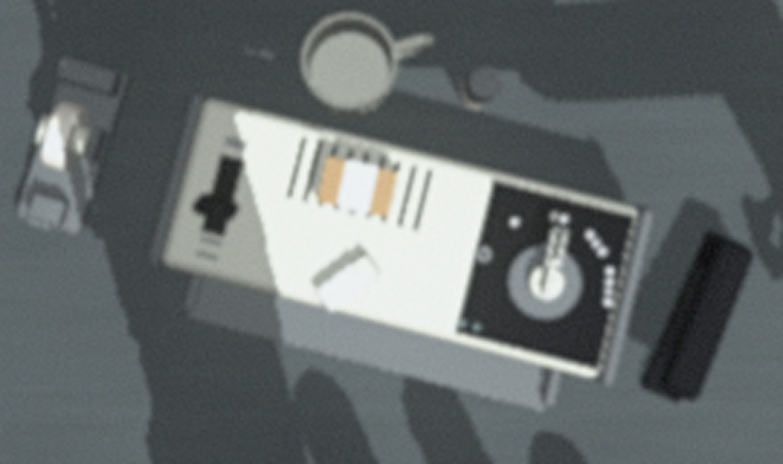

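View pics/s1.png

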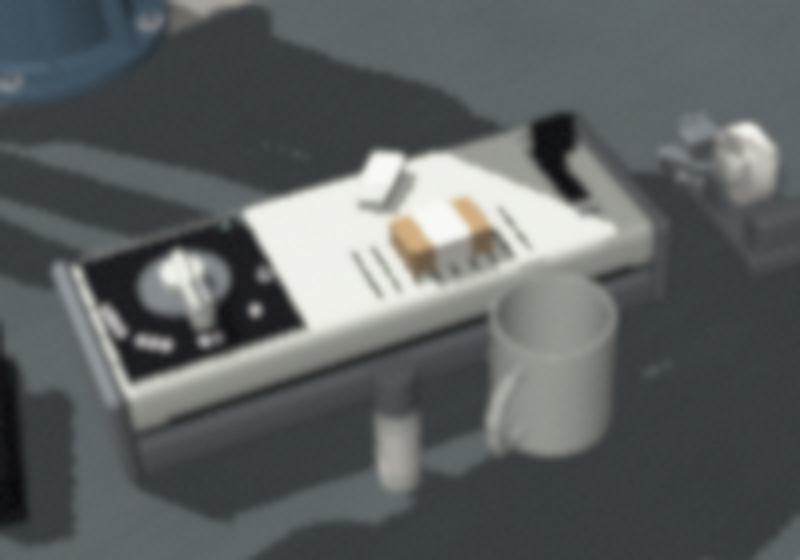

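Both views agree: the tab points at two dots (top crop ~(557,217), three dots at (597,243), boss ~(547,282)). The lever is at the left end, with its paddle at ~(213,207) leaning to the front. The staple box and eraser lie between them, and the glue stick and mug are behind.

```bash
cat > pose.py <<'E'
from h import *
f=lambda u,v,z:px2w("top",(150+u/2.9,150+v/2.9),z)
if __name__=="__main__":
    C=np.array([f(*p,.08) for p in((205,100),(638,208),(597,375),(163,265))]); print(C.round(4).tolist(),C.mean(0))
    for i in range(4): print(np.linalg.norm(C[i]-C[i-1]))
    yv=(C[0]+C[3]-C[1]-C[2]); print("yaw",np.arctan2(-yv[0],yv[1]))
    M={k:f(*p,.08) for k,p in dict(r=(485,255),d1=(515,222),d2=(558,217),d3=(597,243),d4=(610,287)).items()}
    P=np.array(list(M.values()))[:,:2]
    A=np.c_[2*P,np.ones(5)]; s=np.linalg.lstsq(A,(P**2).sum(1),rcond=None)[0]; print("axis",s[:2],"R",np.sqrt(s[2]+s[:2]@s[:2]))
    for p in P: d=p-s[:2]; print(np.degrees(np.arctan2(d[1],d[0])))
    print("boss",f(547,282,.097),"tabtip",f(558,222,.106),"skirt",f(545,282,.087))
    print("paddle top",f(213,207,.12), "slot ends?",f(229,158,.08),f(215,230,.08))
    print(ctrl.get_obs()["time_s"])
E
python3 pose.py
```

```text
[[0.6145, 0.1454, 0.08], [0.5204, -0.2113, 0.08], [0.3854, -0.1738, 0.08], [0.4778, 0.1808, 0.08]] [ 0.4995132  -0.01474088  0.08      ]
0.1411878937727652
0.3689170005098012
0.1402088076041516
0.3664134571267761
yaw -0.25639079497929007
axis [ 0.46210606 -0.133677  ] R 0.05301229042817121
66.45934869446292
25.863633421810164
-13.209160953329206
-55.293971066666124
-96.33901758403873
boss [ 0.46178778 -0.13266273  0.097     ] tabtip [ 0.50999375 -0.14126648  0.106     ] skirt [ 0.46117963 -0.13264001  0.087     ]
paddle top [0.52509068 0.13456209 0.12      ] slot ends? [0.56569992 0.12555938 0.08      ] [0.50613266 0.13751383 0.08      ]
1.3
```

```bash
cat > go.py <<'E'
# usage: go.py tipx tipy tipz tool-x-heading(deg): remaining shift (tool axes, mm) and turn about tool z
import sys; from h import *
from scipy.spatial.transform import Rotation as R
o=ctrl.get_obs(); q=o["eef_rot"]; r=R.from_quat([q[1],q[2],q[3],q[0]])
x,y,z,a=map(float,sys.argv[1:]); a=np.radians(a)
g=R.from_matrix(np.array([[np.cos(a),np.sin(a),0],[np.sin(a),-np.cos(a),0],[0,0,-1]]))
print("shift",(r.inv().apply(np.array([x,y,z+ctrl.tip_reach])-o["eef_pos"])*1000).round(1),"turn",(r.inv()*g).as_rotvec().round(3),
 "F",np.round(o["wrist_force"],1),"t",o["time_s"],"tip",(np.array(o["eef_pos"])+r.apply([0,0,ctrl.tip_reach])).round(4))
E
python3 go.py .48 .1462 .2 -14.7
```

```text
shift [ 495.3 -494.5   31.3] turn [0.    0.    0.713] F [ 0.6 -1.5 -0. ] t 1.3 tip [ 0.2536 -0.5161  0.2313]
```

```bash
python3 -m pendant '[[[0,29,-29,2,0,0,0.12],[0,58,-58,4,0,0,0.24],[0,87,-87,6,0,0,0.36],[0,116,-116,8,0,0,0.48],[0,145,-145,9,0,0,0.6]]]'; python3 go.py .48 .1462 .2 -14.7
```

```text
time_s: 1.72
eef_pos: [0.3197, -0.3208, 0.3954]
eef_rot: [-0.0, 0.997, -0.074, 0.0]
wrist_force: [0.5, -0.5, 0.4]
opening: 0.298
grasp_force: 0.0
shift [  89.8 -485.5   22.1] turn [-0.     0.     0.109] F [ 0.5 -0.5  0.4] t 1.7167 tip [ 0.3197 -0.3207  0.222 ]
```

```bash
python3 -m pendant '[[[0,8,-40,2,0,0,0.05],[0,15,-80,4,0,0,0.109],[0,23,-120,6,0,0,0.109],[0,30,-160,8,0,0,0.109],[0,37,-200,10,0,0,0.109]]]'; python3 go.py .48 .1462 .2 -14.7
```

```text
time_s: 2.13
eef_pos: [0.3844, -0.1279, 0.386]
eef_rot: [0.0, 0.992, -0.125, 0.001]
wrist_force: [1.0, -0.7, 0.6]
opening: 0.002
grasp_force: 0.0
shift [  24.6 -289.3   12.5] turn [ 0.    -0.001  0.006] F [ 1.  -0.7  0.6] t 2.1333 tip [ 0.3846 -0.1281  0.2126]
```

```bash
python3 -m pendant '[[[0,20,-30,2,0,0,0],[0,25,-70,4,0,0,0],[0,25,-110,6,0,0,0],[0,25,-150,8,0,0,0],[0,25,-190,10,0,0,0]]]'; python3 go.py .48 .1462 .2 -14.7
```

```text
time_s: 2.55
eef_pos: [0.4558, 0.0501, 0.3759]
eef_rot: [0.0, 0.992, -0.125, 0.0]
wrist_force: [0.9, -1.1, -0.2]
opening: -0.003
grasp_force: 0.0
shift [ -0.3 -99.1   2.5] turn [-0.    -0.001  0.007] F [ 0.9 -1.1 -0.2] t 2.55 tip [0.4559 0.0501 0.2025]
```

```bash
python3 -m pendant '[[[0,0,-38,2,0,0,0],[0,0,-75,2,0,0,0],[0,0,-95,2,0,0,0],[0,0,-95,10,0,0,0],[0,0,-95,40,0,0,0]]]'; python3 go.py .48 .1462 .1 -14.7
python3 - <<'E'
from h import *
snap("scene","s2.png",(180,80,340,200),4.5)
for d in ctrl.boxes_of("scene","lever_top")[:2]: print(d, px2w("scene",np.array(d["point"])*[512,384],.118))
E
```

```text
time_s: 2.97
eef_pos: [0.481, 0.1414, 0.3394]
eef_rot: [-0.001, 0.992, -0.123, 0.005]
wrist_force: [1.1, -0.4, 0.1]
opening: 0.002
grasp_force: 0.0
shift [-2.8 -4.2 66. ] turn [-0.003 -0.009  0.01 ] F [ 1.1 -0.4  0.1] t 2.9667 tip [0.4826 0.1415 0.166 ]
{'point': [0.5215, 0.4305], 'confidence': 0.72} [0.54293846 0.11910526 0.118     ]
```

View pics/s2.png

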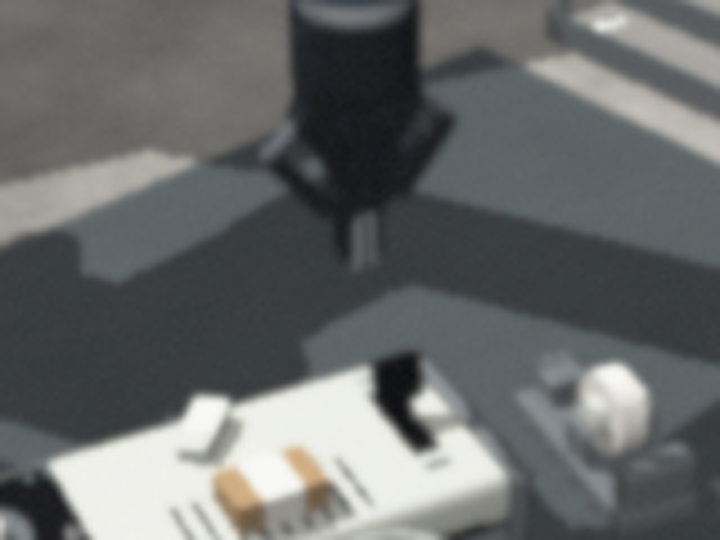

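The closed fingertips (crop ~(360,265)) hang in front of the lever's black paddle (~(395,378)), which leans to the front, and the eraser and box are clear. I'll descend and push.

```bash
python3 -m pendant '[[[0,-2,-4,30,0,0,0],[0,-2,-4,58,0,0,0],[0,-2,-4,65,0,0,0],[0,-2,-4,65,0,0,0]]]'; python3 go.py .4798 .1462 .1 -14.7
```

```text
time_s: 3.4
eef_pos: [0.4772, 0.1437, 0.2692]
eef_rot: [0.001, 0.992, -0.125, -0.002]
wrist_force: [0.1, -0.3, -0.1]
opening: 0.001
grasp_force: 0.0
shift [ 1.9 -3.1 -4.2] turn [0.002 0.005 0.005] F [ 0.1 -0.3 -0.1] t 3.4 tip [0.4763 0.1436 0.0958]
```

```bash
python3 -m pendant '[[[0,10,0,0,0,0,0],[0,19,0,0,0,0,0],[0,27,0,0,0,0,0],[0,34,0,0,0,0,0],[0,40,0,0,0,0,0]]]'; python3 go.py .5355 .1315 .1 -14.7
```

```text
time_s: 3.82
eef_pos: [0.518, 0.1343, 0.2717]
eef_rot: [-0.0, 0.992, -0.125, 0.0]
wrist_force: [-3.6, 1.4, 1.6]
opening: 0.005
grasp_force: 1.6
shift [17.6 -1.7 -1.7] turn [-0.    -0.001  0.006] F [-3.6  1.4  1.6] t 3.8167 tip [0.5181 0.1343 0.0983]
```

Contact made, about 3.6 N, and the lever is moving. I'll continue to the stop.

```bash
python3 -m pendant '[[[0,4,0,0,0,0,0],[0,8,0,0,0,0,0],[0,11,0,0,0,0,0],[0,14,0,0,0,0,0],[0,14,0,0,0,0,0]]]'; python3 go.py .5355 .1315 .1 -14.7
```

```text
time_s: 4.23
eef_pos: [0.5307, 0.131, 0.2705]
eef_rot: [0.0, 0.992, -0.125, -0.0]
wrist_force: [-2.3, 0.4, 0.7]
opening: -0.003
grasp_force: 1.1
shift [ 4.5 -1.7 -2.9] turn [0.    0.    0.006] F [-2.3  0.4  0.7] t 4.2333 tip [0.5307 0.131  0.0971]
```

```bash
python3 -m pendant '[[[0,2,0,0,0,0,0],[0,4,0,0,0,0,0],[0,5,0,0,0,0,0],[0,5,0,0,0,0,0]]]'; python3 go.py .5355 .1315 .1 -14.7
```

```text
time_s: 4.57
eef_pos: [0.5347, 0.13, 0.27]
eef_rot: [0.0, 0.992, -0.125, -0.001]
wrist_force: [-6.8, 1.3, 0.3]
opening: 0.001
grasp_force: 2.9
shift [ 0.4 -1.6 -3.4] turn [0.    0.003 0.007] F [-6.8  1.3  0.3] t 4.5667 tip [0.5342 0.1301 0.0966]
```

```bash
python3 -m pendant '[[[0,2,0,0,0,0,0],[0,3,0,0,0,0,0],[0,3,0,0,0,0,0]]]'; python3 go.py .5355 .1315 .1 -14.7
```

```text
time_s: 4.82
eef_pos: [0.536, 0.1298, 0.2698]
eef_rot: [0.0, 0.992, -0.124, -0.004]
wrist_force: [-15.8, 2.8, 8.7]
opening: 0.003
grasp_force: 9.0
shift [-0.9 -1.5 -3.6] turn [0.001 0.009 0.007] F [-15.8   2.8   8.7] t 4.8167 tip [0.5345 0.13   0.0964]
```

```bash
python3 -m pendant '[[[0,1,0,0,0,0,0],[0,2,0,0,0,0,0],[0,2,0,0,0,0,0]]]'; python3 go.py .5355 .1315 .1 -14.7
```

```text
time_s: 5.07
eef_pos: [0.5369, 0.1297, 0.2697]
eef_rot: [0.0, 0.992, -0.124, -0.006]
wrist_force: [-21.2, 4.3, 13.8]
opening: 0.0
grasp_force: 13.3
shift [-1.8 -1.4 -3.7] turn [0.002 0.012 0.007] F [-21.2   4.3  13.8] t 5.0667 tip [0.5347 0.1299 0.0963]
```

The tip has halted at the predicted stop position while the force climbs to 21 N, so the lever is at its stop. I'll back off and rise, then travel to the dial's left side.

```bash
python3 -m pendant '[[[0,-15,0,0,0,0,0],[0,-40,0,0,0,0,0],[0,-50,0,-20,0,0,0],[0,-50,0,-60,0,0,0],[0,-50,0,-70,0,0,0]]]'
python3 - <<'E'
import numpy as np
A=np.array([.462,-.1333])
for off in(40,27,20.5,):   # finger centre offset to the ccw side, radius 40
  for th in (0,10,20,26,30):
    a=np.radians(-14.7-th); u=np.array([np.cos(a),np.sin(a)]); n=np.array([-u[1],u[0]])
    print(off,th,(A+.04*u+off/1000*n).round(4),-14.7-th)
E
python3 go.py .511 -.1048 .15 -14.7
```

```text
time_s: 5.48
eef_pos: [0.4932, 0.1414, 0.346]
eef_rot: [-0.001, 0.992, -0.124, 0.005]
wrist_force: [2.1, 0.4, 1.0]
opening: -0.006
grasp_force: 0.0
40 0 [ 0.5108 -0.1048] -14.7
40 10 [ 0.5151 -0.1137] -24.7
40 20 [ 0.5177 -0.1232] -34.7
40 26 [ 0.5184 -0.1291] -40.7
40 30 [ 0.5186 -0.133 ] -44.7
27 0 [ 0.5075 -0.1173] -14.7
27 10 [ 0.5096 -0.1255] -24.7
27 20 [ 0.5103 -0.1339] -34.7
27 26 [ 0.5099 -0.1389] -40.7
27 30 [ 0.5094 -0.1422] -44.7
20.5 0 [ 0.5059 -0.1236] -14.7
20.5 10 [ 0.5069 -0.1314] -24.7
20.5 20 [ 0.5066 -0.1392] -34.7
20.5 26 [ 0.5057 -0.1438] -40.7
20.5 30 [ 0.5049 -0.1469] -44.7
shift [ 77.8 234.2  22.7] turn [-0.003 -0.009  0.007] F [2.1 0.4 1. ] t 5.4833 tip [0.4948 0.1414 0.1726]
```

```bash
python3 -m pendant '[[[0,12,38,0,0,0,0],[0,25,76,0,0,0,0],[0,38,114,0,0,0,0],[0,51,152,0,0,0,0],[0,64,190,0,0,0,0]]]';  python3 -m pendant '[[[0,13,40,5,0,0,0],[0,13,42,15,0,0,0],[0,13,43,23,0,0,0],[0,13,43,23,0,0,0]]]'; python3 go.py .511 -.1048 .094 -14.7
python3 - <<'E'
from h import *
snap("scene","s3.png",(130,90,330,240),4)
E
```

```text
time_s: 5.9
eef_pos: [0.5073, -0.0611, 0.3417]
eef_rot: [0.001, 0.992, -0.124, 0.002]
wrist_force: [0.9, 0.3, -0.2]
opening: 0.002
grasp_force: 0.0
time_s: 6.23
eef_pos: [0.5082, -0.1039, 0.3159]
eef_rot: [-0.0, 0.992, -0.125, -0.001]
wrist_force: [0.3, 1.2, -1.2]
opening: -0.005
grasp_force: 0.0
shift [ 3.1  0.2 48.5] turn [-0.001  0.002  0.005] F [ 0.3  1.2 -1.2] t 6.2333 tip [ 0.5078 -0.1037  0.1425]
```

View pics/s3.png

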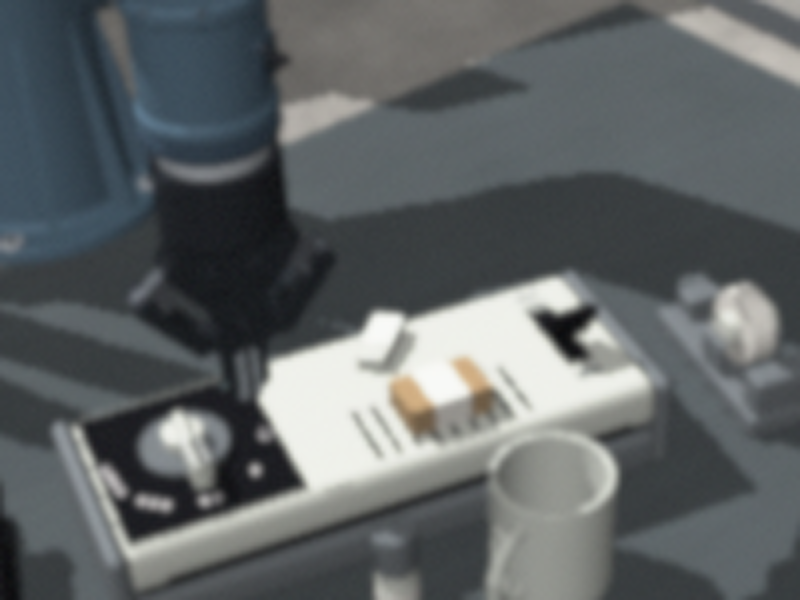

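The lever now leans back (paddle ~(570,325)). The fingertips (~(243,385)) are left of the tab (~(200,450)), and the other items look unmoved. Next I descend.

```bash
python3 -m pendant '[[[0,2,0,25,0,0,0],[0,2,0,42,0,0,0],[0,2,0,48,0,0,0],[0,2,0,48,0,0,0]]]'; python3 go.py .5108 -.1048 .094 -14.7
```

```text
time_s: 6.62
eef_pos: [0.5102, -0.1026, 0.2684]
eef_rot: [-0.001, 0.992, -0.124, -0.001]
wrist_force: [0.0, -0.4, -1.0]
opening: -0.002
grasp_force: 0.0
shift [1.2 2.  1. ] turn [-0.001  0.003  0.009] F [ 0.  -0.4 -1. ] t 6.6167 tip [ 0.5097 -0.1023  0.095 ]
```

```bash
python3 -m pendant '[[[0,0,6,0,0,0,0],[0,0,11,0,0,0,0],[0,0,15,0,0,0,0],[0,0,18,0,0,0,0],[0,0,20,0,0,0,0]]]'; python3 go.py .5069 -.1314 .094 -24.7
```

```text
time_s: 7.03
eef_pos: [0.5058, -0.1244, 0.2705]
eef_rot: [0.0, 0.992, -0.125, 0.001]
wrist_force: [0.8, 0.8, 0.8]
opening: -0.001
grasp_force: 0.5
shift [2.8 6.5 3.1] turn [ 0.    -0.001  0.18 ] F [0.8 0.8 0.8] t 7.0333 tip [ 0.506  -0.1245  0.0971]
```

Just touching now. I'll follow the arc past the halfway hump, to about 24 degrees.

```bash
python3 -m pendant '[[[0,1,3,2,0,0,0.07],[0,2,5,2,0,0,0.14],[0,3,8,3,0,0,0.21],[0,3,10,3,0,0,0.27]]]'; python3 go.py .5066 -.1392 .094 -34.7
```

```text
time_s: 7.37
eef_pos: [0.5075, -0.1328, 0.2687]
eef_rot: [-0.003, 0.966, -0.259, 0.002]
wrist_force: [7.0, 16.5, 10.1]
opening: -0.0
grasp_force: 9.9
shift [2.4 6.  1.3] turn [-0.006 -0.002  0.081] F [ 7.  16.5 10.1] t 7.3667 tip [ 0.5085 -0.1321  0.0953]
```

Run:
```python
from h import *
a=ctrl.camera("top")[:,:,::-1]; b=ctrl.camera("scene")[:,:,::-1]
c=np.hstack([cv2.resize(a[190:290,320:400],(400,500),interpolation=2),cv2.resize(b[150:250,140:220],(400,500),interpolation=2)])
cv2.imwrite("pics/c4.png",c)
o=ctrl.get_obs();print(o["wrist_force"],o["torque"],o["eef_pos"])
```

```text
[ 0.950132   -0.29647211 -0.17898653] [ 0.00952325 -0.0889436  -0.00462765] [ 0.50694038 -0.13401676  0.26809606]
```

View pics/c4.png

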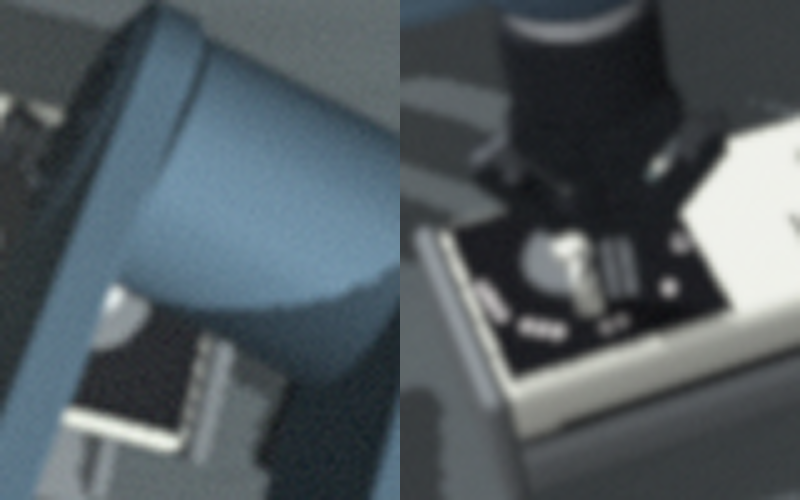

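The scene half shows the tab tip (~(590,305)) about a third of the way from two dots (~(615,325)) towards three dots (~(543,328)), with the fingers behind it. It hasn't reached the hump yet, so I continue gently.

```bash
python3 -m pendant '[[[0,0,2,0,0,0,0.03],[0,0,4,0,0,0,0.06],[0,1,5,0,0,0,0.08],[0,1,5,0,0,0,0.08]]]'; python3 go.py .506 -.1420 .094 -38.7
```

```text
time_s: 7.8
eef_pos: [0.5046, -0.1394, 0.2671]
eef_rot: [0.0, 0.955, -0.296, 0.0]
wrist_force: [1.6, 0.4, 1.9]
opening: -0.004
grasp_force: 0.6
shift [ 2.6  1.4 -0.3] turn [-0.    -0.001  0.074] F [1.6 0.4 1.9] t 7.8 tip [ 0.5047 -0.1394  0.0937]
```

```bash
python3 -m pendant '[[[0,0,1,0,0,0,0.03],[0,1,2,0,0,0,0.05],[0,1,3,0,0,0,0.07],[0,1,3,0,0,0,0.07]]]'; python3 go.py .506 -.1420 .094 -38.7;  python3 - <<'E'
from h import *
b=ctrl.camera("scene")[:,:,::-1]
cv2.imwrite("pics/c5.png",cv2.resize(b[150:250,140:240],(600,600),interpolation=2))
o=ctrl.get_obs();print(o["wrist_force"])
E
```

```text
time_s: 8.13
eef_pos: [0.5034, -0.1422, 0.2665]
eef_rot: [0.0, 0.944, -0.329, -0.0]
wrist_force: [-1.4, -0.1, 0.0]
opening: -0.002
grasp_force: 0.0
shift [ 1.9 -1.8 -0.9] turn [0.    0.001 0.004] F [-1.4 -0.1  0. ] t 8.1333 tip [ 0.5033 -0.1422  0.0931]
[-0.78103974 -0.40410464 -0.42492785]
```

View pics/c5.png

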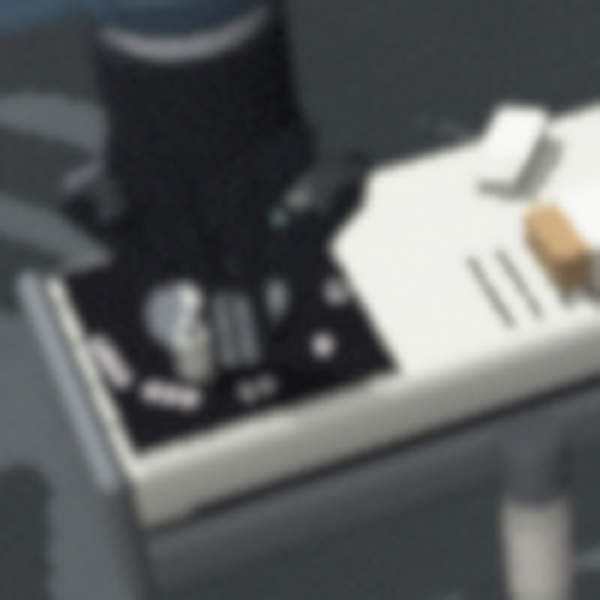

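The tab tip (~(192,375)) now stands next to the three-dot mark (~(170,393)), and a gap has opened ahead of the fingers (~(238,330)), so it has snapped on. I'll back off, rise and check from above.

```bash
python3 -m pendant '[[[0,0,-8,0,0,0,0],[0,0,-18,0,0,0,0],[0,0,-20,-15,0,0,0],[0,0,-20,-50,0,0,0],[0,0,-20,-90,0,0,0]]]'; python3 -m pendant '[[[0,-10,-40,-15,0,0,0],[0,-20,-80,-25,0,0,0],[0,-30,-120,-25,0,0,0],[0,-40,-160,-25,0,0,0],[0,-50,-200,-25,0,0,0]]]';  python3 go.py .35 .2 .25 -40
```

```text
time_s: 8.6
eef_pos: [0.5156, -0.1248, 0.3551]
eef_rot: [-0.0, 0.945, -0.328, -0.003]
wrist_force: [0.8, -0.9, -0.4]
opening: 0.002
grasp_force: 0.0
time_s: 9.02
eef_pos: [0.601, 0.063, 0.3823]
eef_rot: [-0.0, 0.944, -0.329, 0.0]
wrist_force: [1.1, -0.6, -0.1]
opening: -0.003
grasp_force: 0.0
shift [-281.8   48.4  -41.4] turn [-0.001 -0.001  0.029] F [ 1.1 -0.6 -0.1] t 9.0167 tip [0.6012 0.063  0.2089]
```

```bash
python3 -m pendant '[[[0,-30,-12,-10,0,0,0],[0,-65,-25,-20,0,0,0],[0,-100,-35,-30,0,0,0],[0,-140,-40,-40,0,0,0],[0,-180,-45,-40,0,0,0]]]'; python3 -m pendant '[[[0,-30,-20,0,0,0,0],[0,-65,-40,0,0,0,0],[0,-100,-60,0,0,0,0],[0,-130,-85,0,0,0,0],[0,-150,-110,0,0,0,0]]]'
python3 - <<'E'
from h import *
a=ctrl.camera("top")[:,:,::-1]; b=ctrl.camera("scene")[:,:,::-1]
a=cv2.resize(a[150:310,150:420],None,fx=2.9,fy=2.9,interpolation=2)[:,:]; cv2.imwrite("pics/t6.png",a)
M=w2px("top",[[.462+.0475*np.cos(np.radians(-54.7)),-.1333+.0475*np.sin(np.radians(-54.7)),.106],[.462,-.1333,.097]])
print((M-150)*2.9, ctrl.get_obs()["eef_pos"],ctrl.get_obs()["time_s"])
E
```

```text
time_s: 9.43
eef_pos: [0.4865, 0.2095, 0.4237]
eef_rot: [-0.001, 0.945, -0.328, 0.001]
wrist_force: [1.4, -0.0, -0.8]
opening: 0.003
grasp_force: 0.0
time_s: 9.85
eef_pos: [0.4354, 0.3899, 0.4219]
eef_rot: [-0.0, 0.945, -0.328, -0.0]
wrist_force: [1.3, -0.8, 0.4]
opening: 0.001
grasp_force: 0.0
[[597.44917851 247.39614251]
 [547.78755152 281.7277143 ]] [0.43616756 0.39125079 0.42151805] 9.95
```

View pics/t6.png

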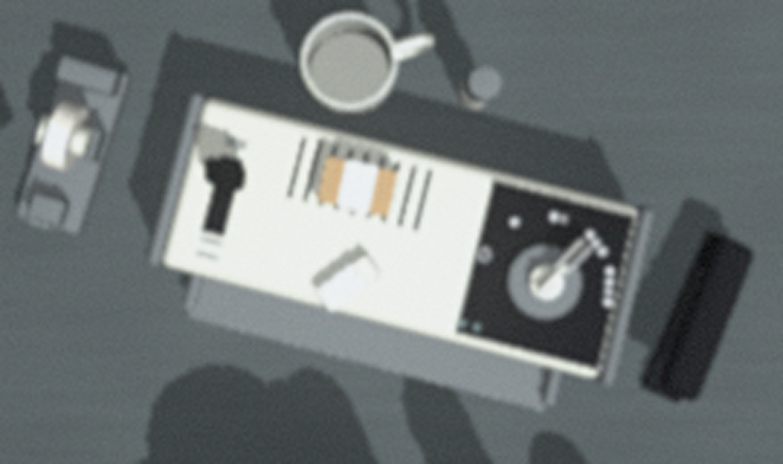

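The lever leans back, and the tab is round towards three dots (~(597,243)), with its tip at ~(589,239). I'll measure its angle numerically, since it may not be fully on the mark.

```bash
cat > ang.py <<'E'
from h import *
A=np.array([.462,-.1333])
ims={c:np.mean([cv2.cvtColor(ctrl.camera(c),cv2.COLOR_RGB2GRAY).astype(float) for _ in range(3)],0) for c in("top","scene")}
def samp(c,th,off,z):
    a=np.radians(-14.7-th);u=np.array([np.cos(a),np.sin(a)]);n=np.array([-u[1],u[0]])
    P=[[*(A+r*u+o*n),z] for r in np.linspace(.022,.045,12) for o in off]
    p=w2px(c,P).astype(np.float32); return cv2.remap(ims[c].astype(np.float32),p[:,0],p[:,1],1).mean()
for c in ims:
    z=.106
    v=[(samp(c,t,np.linspace(-.005,.005,5),z)-.5*samp(c,t,np.linspace(-.014,-.009,3),z)-.5*samp(c,t,np.linspace(.009,.014,3),z)) for t in range(20,61,2)]
    print(c,dict(zip(range(20,61,2),np.round(v).astype(int))))
    im=ims[c].astype(np.uint8)
    x0,y0=np.round(w2px(c,[[*A,.09]])[0]).astype(int)-30
    big=cv2.cvtColor(cv2.resize(im[y0:y0+60,x0:x0+60],(400,400),interpolation=2),cv2.COLOR_GRAY2BGR)
    ims[c+"_"]=0 if False else big
    for th,col in((40,(0,255,0)),(30,(0,0,255))):
        a=np.radians(-14.7-th); P=[[*(A+r*np.array([np.cos(a),np.sin(a)])),.106] for r in(.044,.058)]
        q=((w2px(c,P)-[x0,y0]+.5)*400/60).astype(int); cv2.line(big,tuple(map(int,q[0])),tuple(map(int,q[1])),col,1)
    if c=="scene": break
cv2.imwrite("pics/f.png",np.hstack([ims["top_"],ims["scene_"]]))
E
sed -i 's/^for c in ims:/for c in list(ims):/' ang.py; python3 ang.py
```

```text
top {20: np.int64(35), 22: np.int64(48), 24: np.int64(59), 26: np.int64(68), 28: np.int64(71), 30: np.int64(67), 32: np.int64(58), 34: np.int64(47), 36: np.int64(37), 38: np.int64(28), 40: np.int64(19), 42: np.int64(9), 44: np.int64(-2), 46: np.int64(-12), 48: np.int64(-21), 50: np.int64(-28), 52: np.int64(-33), 54: np.int64(-35), 56: np.int64(-34), 58: np.int64(-32), 60: np.int64(-27)}
scene {20: np.int64(20), 22: np.int64(28), 24: np.int64(35), 26: np.int64(39), 28: np.int64(40), 30: np.int64(40), 32: np.int64(40), 34: np.int64(40), 36: np.int64(40), 38: np.int64(38), 40: np.int64(36), 42: np.int64(31), 44: np.int64(26), 46: np.int64(21), 48: np.int64(17), 50: np.int64(13), 52: np.int64(9), 54: np.int64(6), 56: np.int64(4), 58: np.int64(2), 60: np.int64(0)}
```

View pics/f.png

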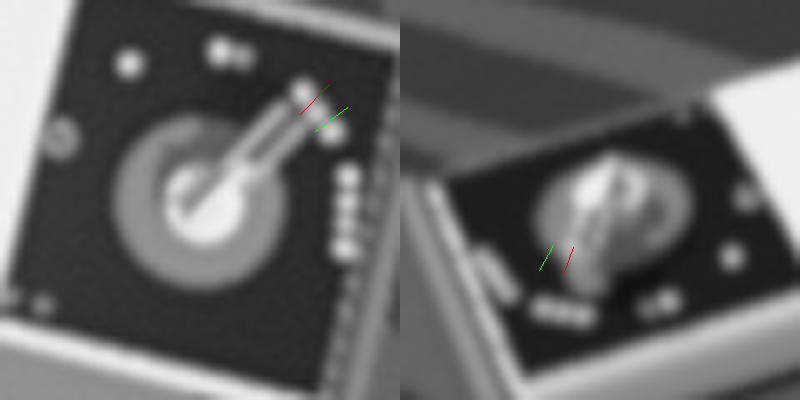

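```bash
cat > ang2.py <<'E'
from h import *
A=np.array([.462,-.1333])
def best(c,im,z=.106,lo=-30,hi=70):
    def s(th,off):
        a=np.radians(-14.7-th);u=np.array([np.cos(a),np.sin(a)]);n=np.array([-u[1],u[0]])
        p=w2px(c,[[*(A+r*u+o*n),z] for r in np.linspace(.022,.044,12) for o in off]).astype(np.float32)
        return cv2.remap(im,p[:,0],p[:,1],1).mean()
    T=np.arange(lo,hi,1.); v=np.array([s(t,np.linspace(-.005,.005,5))-.5*s(t,np.linspace(-.014,-.009,3))-.5*s(t,np.linspace(.009,.014,3)) for t in T])
    w=np.clip(v-.7*v.max(),0,None)*(abs(T-T[v.argmax()])<12); return T[v.argmax()],(w@T/w.sum()).round(1)
if __name__=="__main__":
    g=lambda f:cv2.resize(cv2.imread(f,0),(512,384),interpolation=cv2.INTER_AREA).astype(np.float32)
    print("start top",best("top",g("pics/t0.png")),"scene",best("scene",g("pics/s0.png")))
    for c in("top","scene"): print("now",c,best(c,cv2.cvtColor(ctrl.camera(c),cv2.COLOR_RGB2GRAY).astype(np.float32)))
    print(ctrl.get_obs()["time_s"])
E
python3 ang2.py
```

```text
start top (np.float64(-3.0), np.float64(-3.5)) scene (np.float64(0.0), np.float64(0.6))
now top (np.float64(28.0), np.float64(27.7))
now scene (np.float64(35.0), np.float64(33.1))
10.35
```

Run:
```python
from h import *
A=np.array([.462,-.1333])
im=np.mean([cv2.cvtColor(ctrl.camera("top"),cv2.COLOR_RGB2GRAY).astype(np.float32) for _ in range(6)],0)
im0=cv2.resize(cv2.imread("pics/t0.png",0),(512,384),interpolation=cv2.INTER_AREA).astype(np.float32)
def prof(im,th):
    a=np.radians(-14.7-th);u=np.array([np.cos(a),np.sin(a)]);n=np.array([u[1],-u[0]]) # n: clockwise side
    for r in (.0,.01,.02,.025,.03,.035,.04,.045):
        p=w2px("top",[[*(A+r*u+o*n),.106] for o in np.arange(-.014,.0141,.002)]).astype(np.float32)
        print(r,cv2.remap(im,p[:,0],p[:,1],cv2.INTER_CUBIC).ravel().round().astype(int).tolist())
print("now th40"); prof(im,40); print("start th0"); prof(im0,0)
```

```text
now th40
0.0 [194, 192, 175, 150, 148, 179, 219, 232, 233, 236, 239, 235, 211, 172, 147]
0.01 [98, 112, 139, 158, 183, 216, 230, 223, 208, 192, 172, 153, 145, 144, 146]
0.02 [102, 139, 164, 160, 149, 160, 177, 181, 166, 150, 142, 142, 134, 122, 99]
0.025 [107, 152, 166, 136, 114, 132, 159, 156, 133, 99, 87, 75, 66, 52, 46]
0.03 [122, 161, 155, 125, 118, 142, 150, 128, 79, 48, 40, 43, 43, 43, 45]
0.035 [143, 166, 145, 118, 131, 153, 149, 112, 63, 43, 41, 45, 45, 44, 43]
0.04 [133, 141, 122, 114, 137, 152, 135, 86, 53, 41, 40, 41, 40, 41, 61]
0.045 [139, 148, 131, 133, 156, 161, 134, 127, 141, 148, 117, 79, 45, 44, 79]
start th0
0.0 [231, 237, 208, 166, 158, 195, 224, 234, 236, 239, 239, 232, 200, 164, 147]
0.01 [142, 162, 161, 153, 155, 189, 223, 233, 224, 209, 192, 170, 153, 146, 146]
0.02 [95, 96, 118, 153, 169, 176, 183, 196, 201, 185, 160, 147, 141, 136, 121]
0.025 [91, 93, 128, 170, 181, 159, 144, 167, 190, 179, 148, 117, 95, 82, 66]
0.03 [57, 80, 120, 158, 166, 147, 142, 160, 171, 146, 101, 63, 45, 43, 44]
0.035 [43, 62, 108, 163, 182, 161, 141, 160, 175, 154, 102, 58, 42, 45, 45]
0.04 [43, 64, 106, 147, 154, 137, 130, 149, 164, 141, 92, 55, 43, 43, 44]
0.045 [41, 48, 67, 93, 113, 115, 110, 114, 112, 93, 68, 50, 44, 45, 48]
```

The pointer line gives about 31 deg, versus 40 for the mark, so the tab stopped short. I'll go back and push it gently on to the mark.

```bash
python3 go.py .516 -.142 .2 -54.7
```

```text
shift [389.2 365.5  48.4] turn [-0.    -0.     0.284] F [ 0.3 -0.1  0. ] t 10.65 tip [0.4382 0.3862 0.2484]
```

```bash
python3 -m pendant '[[[0,30,28,4,0,0,0],[0,60,56,8,0,0,0],[0,90,84,12,0,0,0],[0,120,112,16,0,0,0],[0,150,140,20,0,0,0]]]';python3 -m pendant '[[[0,30,28,4,0,0,0.06],[0,60,56,8,0,0,0.12],[0,90,84,12,0,0,0.18],[0,120,112,16,0,0,0.24],[0,150,140,20,0,0,0.284]]]'; python3 go.py .516 -.142 .18 -54.7
```

```text
time_s: 11.07
eef_pos: [0.4684, 0.182, 0.4017]
eef_rot: [-0.0, 0.945, -0.328, 0.0]
wrist_force: [1.1, 0.3, -0.2]
opening: 0.003
grasp_force: 0.0
time_s: 11.48
eef_pos: [0.4991, -0.0213, 0.3819]
eef_rot: [-0.0, 0.888, -0.461, 0.0]
wrist_force: [1.1, 0.0, 0.4]
opening: 0.001
grasp_force: 0.0
shift [108.4  55.7  28.5] turn [-0.001 -0.001 -0.002] F [1.1 0.  0.4] t 11.4833 tip [ 0.4992 -0.0213  0.2085]
```

```bash
python3 -m pendant '[[[0,36,18,8,0,0,0],[0,72,37,16,0,0,0],[0,105,54,24,0,0,0],[0,106,54,28,0,0,0],[0,106,54,28,0,0,0]]]'; python3 go.py .516 -.142 .095 -54.7
```

```text
time_s: 11.9
eef_pos: [0.5162, -0.1389, 0.3525]
eef_rot: [-0.0, 0.887, -0.461, -0.001]
wrist_force: [-0.4, 0.3, 0.6]
opening: 0.005
grasp_force: 0.0
shift [ 2.6  1.9 84.1] turn [ 0.001  0.002 -0.003] F [-0.4  0.3  0.6] t 11.9 tip [ 0.5159 -0.1387  0.1791]
```

```bash
python3 -m pendant '[[[0,1,0,35,0,0,0],[0,1,0,65,0,0,0],[0,1,0,80,0,0,0],[0,1,0,83,0,0,0],[0,1,0,83,0,0,0]]]'; python3 go.py .4997 -.1536 .095 -54.7
```

```text
time_s: 12.32
eef_pos: [0.5168, -0.1364, 0.2701]
eef_rot: [-0.0, 0.889, -0.459, -0.001]
wrist_force: [-0.3, -0.6, 0.2]
opening: -0.003
grasp_force: 0.0
shift [ 4.1 23.9  1.7] turn [0.001 0.002 0.002] F [-0.3 -0.6  0.2] t 12.3167 tip [ 0.5164 -0.1362  0.0967]
```

```bash
python3 -m pendant '[[[0,0,6,0,0,0,0],[0,0,11,0,0,0,0],[0,0,14,0,0,0,0],[0,0,16,0,0,0,0],[0,0,16,0,0,0,0]]]'; python3 go.py .4997 -.1536 .095 -54.7
```

```text
time_s: 12.73
eef_pos: [0.5039, -0.1475, 0.2716]
eef_rot: [0.0, 0.888, -0.459, 0.001]
wrist_force: [0.9, -0.5, -0.9]
opening: -0.0
grasp_force: 0.0
shift [2.6 7.  3.2] turn [-0.001 -0.001 -0.   ] F [ 0.9 -0.5 -0.9] t 12.7333 tip [ 0.5041 -0.1476  0.0982]
```

```bash
python3 -m pendant '[[[0,1,1,2,0,0,0],[0,1,2,2,0,0,0],[0,2,3,2,0,0,0],[0,2,4,2,0,0,0]]]'; python3 go.py .4997 -.1536 .095 -54.7;python3 ang2.py | grep now
```

```text
time_s: 13.07
eef_pos: [0.5021, -0.1512, 0.2691]
eef_rot: [0.0, 0.888, -0.459, 0.0]
wrist_force: [-1.1, 0.5, 0.3]
opening: 0.001
grasp_force: 0.0
shift [0.6 3.3 0.7] turn [-0.    -0.     0.001] F [-1.1  0.5  0.3] t 13.0667 tip [ 0.5021 -0.1512  0.0957]
now top (np.float64(31.0), np.float64(31.8))
now scene (np.float64(44.0), np.float64(43.9))
```

```bash
python3 -m pendant '[[[0,0,1,0,0,0,0],[0,0,2,0,0,0,0],[0,0,3,0,0,0,0],[0,0,3,0,0,0,0]]]'; python3 go.py .4997 -.1536 .095 -54.7
```

```text
time_s: 13.5
eef_pos: [0.4996, -0.1526, 0.2686]
eef_rot: [-0.0, 0.888, -0.459, 0.0]
wrist_force: [1.6, 1.6, -1.0]
opening: -0.0
grasp_force: 0.9
shift [0.9 0.4 0.2] turn [-0.001 -0.     0.   ] F [ 1.6  1.6 -1. ] t 13.5 tip [ 0.4997 -0.1526  0.0952]
```

```bash
python3 -m pendant '[[[0,0,-8,0,0,0,0],[0,0,-18,0,0,0,0],[0,0,-20,-15,0,0,0],[0,0,-20,-50,0,0,0],[0,0,-20,-90,0,0,0]]]'; python3 -m pendant '[[[0,-34,-22,-4,0,0,0],[0,-68,-44,-8,0,0,0],[0,-102,-66,-12,0,0,0],[0,-136,-88,-16,0,0,0],[0,-170,-110,-20,0,0,0]]]'; python3 -m pendant '[[[0,-34,-22,-4,0,0,0],[0,-68,-44,-8,0,0,0],[0,-102,-66,-12,0,0,0],[0,-136,-88,-16,0,0,0],[0,-170,-110,-20,0,0,0]]]'
cat > line.py <<'E'
from h import *
A=np.array([.4626,-.1309])
im=np.mean([cv2.cvtColor(ctrl.camera("top"),cv2.COLOR_RGB2GRAY).astype(np.float32) for _ in range(6)],0)
for th in (30,35,40,45):
    a=np.radians(-14.7-th);u=np.array([np.cos(a),np.sin(a)]);n=np.array([u[1],-u[0]])
    print(th)
    for r in (.025,.03,.035,.04):
        p=w2px("top",[[*(A+r*u+o*n),.106] for o in np.arange(-.012,.0121,.002)]).astype(np.float32)
        print(r,cv2.remap(im,p[:,0],p[:,1],cv2.INTER_CUBIC).ravel().round().astype(int).tolist())
E
python3 line.py; python3 ang2.py
```

```text
time_s: 13.92
eef_pos: [0.5156, -0.14, 0.3572]
eef_rot: [0.0, 0.889, -0.459, -0.003]
wrist_force: [0.8, -0.7, -0.7]
opening: 0.002
grasp_force: 0.0
time_s: 14.33
eef_pos: [0.5071, 0.0635, 0.3793]
eef_rot: [-0.0, 0.888, -0.459, 0.0]
wrist_force: [0.3, 0.7, -0.4]
opening: 0.003
grasp_force: 0.0
time_s: 14.75
eef_pos: [0.4981, 0.2664, 0.3992]
eef_rot: [-0.0, 0.888, -0.459, 0.0]
wrist_force: [1.3, 0.1, 0.8]
opening: -0.004
grasp_force: 0.0
30
0.025 [81, 89, 89, 87, 102, 142, 173, 165, 140, 152, 184, 187, 152]
0.03 [42, 43, 46, 47, 66, 113, 154, 161, 137, 130, 162, 185, 161]
0.035 [40, 39, 37, 37, 48, 85, 132, 159, 149, 128, 141, 168, 164]
0.04 [38, 38, 38, 36, 40, 65, 116, 158, 156, 126, 122, 149, 163]
35
0.025 [82, 85, 85, 103, 145, 173, 162, 140, 157, 190, 188, 148, 101]
0.03 [40, 42, 47, 76, 128, 161, 154, 130, 139, 174, 182, 144, 86]
0.035 [38, 38, 39, 65, 108, 152, 158, 135, 131, 162, 174, 147, 89]
0.04 [39, 36, 38, 52, 103, 150, 162, 135, 119, 141, 164, 144, 104]
40
0.025 [77, 80, 103, 147, 174, 160, 139, 160, 193, 189, 149, 109, 83]
0.03 [40, 51, 88, 143, 163, 146, 128, 150, 181, 176, 126, 69, 44]
0.035 [38, 48, 85, 136, 160, 147, 128, 147, 177, 166, 119, 66, 44]
0.04 [35, 44, 89, 136, 163, 143, 119, 131, 159, 152, 112, 65, 40]
45
0.025 [76, 104, 150, 175, 157, 139, 163, 195, 188, 152, 118, 97, 82]
0.03 [59, 106, 150, 161, 138, 130, 162, 185, 164, 112, 58, 43, 41]
0.035 [64, 115, 156, 158, 134, 132, 166, 178, 146, 93, 49, 44, 43]
0.04 [71, 124, 159, 149, 121, 125, 153, 158, 123, 74, 43, 40, 42]
start top (np.float64(-3.0), np.float64(-3.5)) scene (np.float64(0.0), np.float64(0.6))
now top (np.float64(38.0), np.float64(37.8))
now scene (np.float64(38.0), np.float64(39.4))
15.15
```

The pointer line is now centred at 40 deg, on the three-dot mark. The lever is at its stop and the arm is clear.

```bash
python3 -c "from bench import ctrl; print(ctrl.hand_in())"
```

```text
the job is handed in; nothing more can be done
None
```

I pushed the release lever back to its stop first, then the dial tab on to the three-dot mark (a second gentle push was needed after it stopped about 9° short), fingertips only and with nothing else seen to move, and handed the job in at about 15 s.

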